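# Shift the edge burnisher into drive and start it

### The job

Put the edge burnisher into drive and start it: push the shift knob along its L-shaped slot to the corner and on round it to the very end of the short leg, then press the start button fully down and let it go. Use only the fingertips: do not take hold of the knob or lift anything, do not press the button before the knob is home, and leave the wax on the machine and the other things on the bench where they are.

Things in the scene. Friction and masses are not known exactly. Their poses are not given: they have to be found in the camera images.
- burnisher: the machine, fixed: grey gear housing on a 270x300 mm base, behind it a lying motor with grooved wooden spindle. Origin on the bench top; x points to the motor, y to the spindle side, z up. The flat aluminium top is 79.5 mm up, x -115..35, y -140..140 mm; the motor (x 60..130) rises to 87 mm. The slot, 14 mm wide, is an L in this top: long leg along y at x = -15, short leg along x at y = 15 mm
- shift_knob: black knob 24 mm across, 40 mm tall, on an 11 mm stem in the slot; a 40 mm foot disc under the plate keeps it captive. 0.12 kg, slides with under 1 N, stays where left; push it low. Origin under the foot, 13.5 mm below the plate's top; the knob stands 4.5 to 44.5 mm above the plate. It starts in the outer half of the long leg (y 55..95 mm in the machine's frame)
- knob_mid (a point): a point on the knob's axis, 24.5 mm above the plate, halfway up the knob
- slot_corner (a point): the slot's corner (machine x -15, y 15 mm), at the height of the plate's top: the knob's axis here turns from the long leg (which comes from +y) into the short leg (which leads to -x)
- slot_end (a point): the end of the short leg (machine x -61.5, y 15 mm), at the height of the plate's top: the knob's axis is here when fully home, its stem against the slot's end
- start_button_top (a point): middle of the top face of the start button, a single round grey push button, 30 mm in diameter in a dark housing, at the end of the housing's top away from the spindle, on the operator's side
- start_button (a joint): travel of the start button: 0 released, 0.006 m fully down (about 5 N); it springs back
- beeswax: yellow block of beeswax 38x55x22 mm, lying loose on the housing's top, beyond the button, on the motor side; origin at the middle of its underside
- tape_roll: roll of masking tape 103 mm across, 26 mm high, lying on the bench to the right of the machine; to be left alone
- thread_spool: spool of white thread standing on the bench to the right of the machine, 51 mm high; to be left alone
- glue_bottle: white glue bottle 46 mm in diameter, 101 mm high, standing on the bench to the left of the machine; to be left alone
- dauber: brush with a dark handle, 136 mm long, lying on the bench to the right of the machine; to be left alone

How it is judged:
By the outcome, as a careful person would: the job done as asked, in the order asked, and still so for the second after the job is handed in, with the robot touching nothing.
It also fails if it takes over 51 s, if anything falls off the work surface, if the arm or the gripper's body presses on something with over 40 N, if the wrist force passes 120 N, or if a joint passes its speed limit or range.

### The arm

A 7-joint arm with a two-finger parallel gripper is mounted at the origin on a cart in front of the work surface, level with it; the furniture and walls round the work are solid. World frame = base frame: x ahead of the robot, y to its left, z up, the work surface at z = 0. Lengths are in m, angles in rad, forces in N, time in s.
With the tool pointing down it reaches from about 0.425 to 0.925 m from the base axis. Payload 6.8 kg.
Tool frame: the origin (TCP) lies at the very end of the fingers, on their centre line; the grasp point (between the pads) lies 19 mm behind it; z points along the fingers, y is the direction in which the jaws open and shut (so a half turn about z gives the same grasp; the last joint's range is limited). The gripper opens to 88 mm and grips with 3 to 60 N. Pads are 20 mm wide; open, the fingers measure 115 mm over their backs; the gripper's body (75 mm by 178 mm) begins 61 mm behind the grasp point.
Start: joints at [1.102, 0.477, 0.022, 1.555, -0.011, 1.109, -0.083], TCP at [0.238, -0.632, 0.223] pointing down, gripper open.
Joint ranges: [-2.96, 2.96], [-0.34, 2.1], [-1.41, 1.46], [0.24, 2.44], [-1.37, 4.51], [0.17, 1.92], [-2.96, 2.96]. Speed limits (rad/s): [2.39, 2.39, 3.14, 3.14, 3.14, 3.14, 3.14].

### API

Orientations are given as a unit quaternion [x, y, z, w].
In Python, from workcell import arm, vision gives the robot as it stands.
- The arm moves only by the shell command python3 -m creep 'ROWS' [FORCE]. ROWS is JSON, a list of rows, each a list of 7 numbers: the shift along the tool's x, y, z in units of 500 mm (1.0 is 500 mm), then the turn, a rotation vector about the tool's x, y, z in units of 6 degrees (1.0 is 6 degrees), then the closure, from 0 (fully open) to 1 (shut). In form: [[tx, ty, tz, rx, ry, rz, hand], ...]. A call has 1 to 12 rows; each row shifts and turns the commanded pose from where the row before left it, along the tool's axes as they then stand; what a row does not reach is not made up. A row lasts 1/10 s, in which the tool goes at most 50 mm and 8.59 degrees, less where a joint would pass 70% of its speed; a pose out of reach is approached as far as the arm can. A call with a number of a shift or a turn outside -1 to 1 is refused whole. A call with a gripper value outside its range is refused whole. The fingers move at their own pace and stop on an object; FORCE is the grip in N (left out, the last holds). Time passes only in rows, so rows that do not move let the fingers close. It gives the time, the measured TCP pose, the force and the opening at its end, in the units of the state.
- arm.state(): the state, without advancing time (a new reading comes with each control period).
- vision.camera(name): name is "scene" or "top"; returns a dict with "img" (420x560x3 uint8, red, green, blue), "K" (3x3 intrinsics, pixels), "k1" (the pictures are not rectified: a ray, as slopes to the right and down, at radius r is drawn at 1 + k1 r^2 times it, then the intrinsics apply), "xyz" and "rotation" of the camera in the world. Camera axes: x right, y up, looking along -z (the intrinsics and any distortion apply to the point x, -y, -z); pixel columns grow to the right and rows downward; lengths in m; the calibration is good to about 2 mm. A picture is of the moment at which its call begins. There is no depth.
- arm.close_job(): hands the job in, once; it reports no verdict.
The state is a dict: "t": time; "qpos": joint angles; "qd": joint speeds; "joint_torque": joint torques, N m; "ee_pos": TCP position; "eef_rot": TCP orientation; "ft_force": force on the tool from outside, world axes, zero at the start; "torque": the same for the moment, N m; "gripper_width": opening from 0.0 (shut) to 1.0 (fully open).
Only numpy, scipy, OpenCV 4.12 (cv2) and the standard library are available. Lean on these libraries where they do the work, as an engineer would, in place of code of your own. Each camera call takes 0.05 s, during which the arm holds its last target. There are 200 camera calls.

## Working session

There is one attempt and no reset: what is moved stays moved. The work goes in short steps, Python scripts to look and compute and a shell command to move; the robot and the scene stay as the last step left them, time stands still between calls to the robot, and variables do not carry over. Pictures are saved under pics/ and viewed, about 8 in all and at most 12, crops included, and the job is handed in when it is done.

```bash
mkdir -p pics; ls; cat > h.py <<'E'
import numpy as np, cv2
from workcell import arm, vision
def snap(name,fn):
    c=vision.camera(name); cv2.imwrite('pics/'+fn,c['img'][:,:,::-1]); np.savez('pics/'+fn+'.npz',**{k:np.array(v) for k,v in c.items()}); return c
def load(fn): return dict(np.load('pics/'+fn+'.npz'))
def ray(c,u,v):
    K=c['K']; d=np.array([float(c['k1']),0,0,0])
    p=cv2.undistortPoints(np.array([[[u,v]]],float),K,d)[0,0]
    return c['xyz'], c['rotation']@np.array([p[0],-p[1],-1])
def onz(c,u,v,z):
    o,d=ray(c,u,v); return o+d*(z-o[2])/d[2]
def proj(c,P):
    q=c['rotation'].T@(np.array(P)-c['xyz']); x,y=q[0]/-q[2],-q[1]/-q[2]; f=1+float(c['k1'])*(x*x+y*y)
    return c['K'][0,0]*x*f+c['K'][0,2], c['K'][1,1]*y*f+c['K'][1,2]
E
python3 - <<'E'
from h import *
for n in('scene','top'):
    c=snap(n,n+'0.png'); print(n,c['xyz'],c['rotation'],c['K'],c['k1'],np.shape(c['rotation']))
s=arm.state(); print(s)
E
```

```text
pics
scene [-0.16135961  0.91401632  0.59814328] [-0.17507627  0.50649378  0.796764   -0.27924807] [[446.36590907   0.         284.62140198]
 [  0.         446.36590907 210.7771049 ]
 [  0.           0.           1.        ]] 0.0091696608327941 (4,)
top [0.26061989 0.05438711 1.24131349] [ 0.08454068 -0.08381819 -0.69254507  0.71148346] [[465.95191829   0.         287.4200871 ]
 [  0.         465.95191829 208.56277694]
 [  0.           0.           1.        ]] -0.12435007101007564 (4,)
{'t': 0.1, 'qpos': array([ 1.10191104,  0.47772583,  0.02231596,  1.55628368, -0.01147884,
        1.10931475, -0.08310698]), 'qd': array([-0.00129457, -0.00222348, -0.00045118, -0.00191912, -0.00060743,
        0.00033216,  0.00102651]), 'joint_torque': array([ 4.37125200e-03, -5.84094286e+01,  1.54047757e+00, -2.73313040e+01,
       -5.41619549e-02,  1.30979845e-02,  3.19977380e-05]), 'ee_pos': array([ 0.23809956, -0.6310586 ,  0.22180191]), 'eef_rot': array([ 9.83768797e-01,  1.79438878e-01, -2.03798507e-04, -7.75521950e-04]), 'ft_force': array([-0.19567965,  0.30032354,  0.25961493]), 'torque': array([ 0.04141388, -0.04633293, -0.00861062]), 'gripper_width': 1.0003621601356094}
```

View pics/scene0.png

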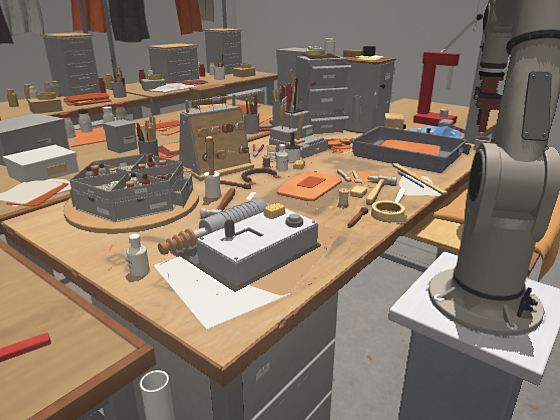

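View pics/top0.png

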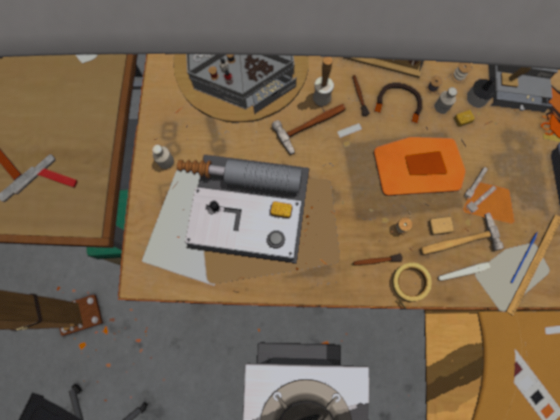

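The scene view shows the machine around (260,240). In the top view the plate is around (245,222), the knob at (213,207), the slot's L at (236,215), the wax at (281,210) and the button at (276,239). The rotation is a quaternion, so I'll fix the helper and measure.

```bash
sed -i "s/^def ray/from scipy.spatial.transform import Rotation as R\ndef ray/; s/c\['rotation'\]@/R.from_quat(c['rotation']).as_matrix()@/; s/c\['rotation'\].T@/R.from_quat(c['rotation']).as_matrix().T@/" h.py
python3 - <<'E'
from h import *
c=load('top0.png'); im=c['img']
hsv=cv2.cvtColor(im,cv2.COLOR_RGB2HSV)
m=((hsv[:,:,2]>170)&(hsv[:,:,1]<40)).astype(np.uint8)
box=np.zeros_like(m); box[170:270,180:310]=1; m*=box
n,l,s,_=cv2.connectedComponentsWithStats(m); k=1+s[1:,4].argmax(); print(s[1:][s[1:,4]>50])
cn=max(cv2.findContours((l==k).astype(np.uint8),0,2)[0],key=cv2.contourArea)
P=np.array([onz(c,u,v,.0795)[:2] for u,v in cn[:,0]+0.0],np.float32)
r=cv2.minAreaRect(P); print(r, cv2.boxPoints(r))
cv2.imwrite('pics/crop1.png',cv2.resize(im[160:280,170:330,::-1],None,fx=5,fy=5,interpolation=cv2.INTER_CUBIC))
c2=load('scene0.png'); cv2.imwrite('pics/crop2.png',cv2.resize(c2['img'][185:300,180:340,::-1],None,fx=5,fy=5,interpolation=cv2.INTER_CUBIC))
E
```

```text
[[ 186  189  114   67 4728]]
((0.5075682401657104, 0.1760837435722351), (0.28150674700737, 0.14460967481136322), 83.84114074707031) [[0.42057994 0.04390003]
 [0.56435496 0.02838551]
 [0.59455657 0.30826747]
 [0.45078152 0.32378197]]
```

View pics/crop1.png

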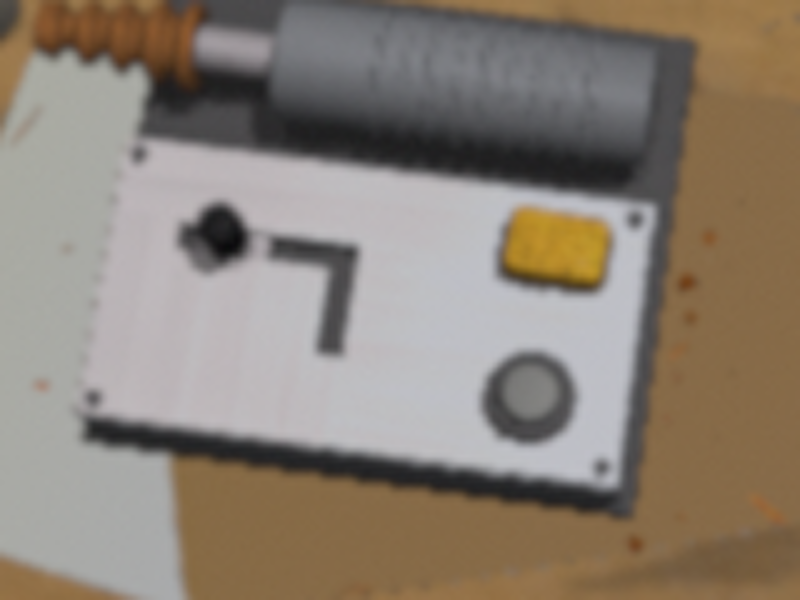

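View pics/crop2.png

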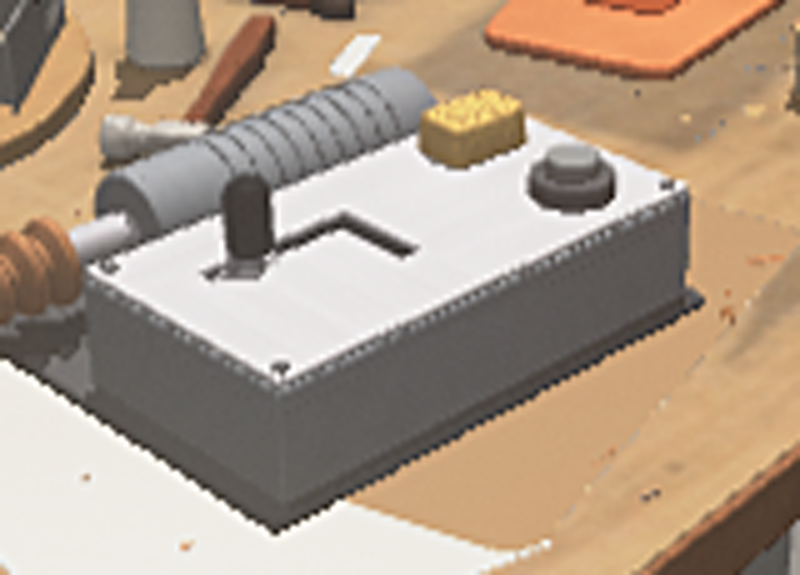

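Crop 1 shows the knob at (222,222), the slot corner near (343,255), the slot end near (331,345) and the button's top at (532,388). Crop 2 shows the button's top at (574,160) and the knob's top at (247,182). Next I'll triangulate and check the pose against the slot.

```bash
cat >> h.py <<'E'
yaw=np.radians(-6.16); ax=np.array([np.cos(yaw),np.sin(yaw)]); ay=np.array([-ax[1],ax[0]])
O=np.array([.5076,.1761])+.04*ax
def W(x,y,z): return np.r_[O+ax*x/1000+ay*y/1000,z/1000]
def M(P): d=np.array(P[:2])-O; return np.r_[d@ax,d@ay,P[2]]*1000
def tri(c1,p1,c2,p2):
    o1,d1=ray(c1,*p1);o2,d2=ray(c2,*p2)
    t=np.linalg.lstsq(np.c_[d1,-d2],o2-o1,rcond=None)[0]
    a,b=o1+d1*t[0],o2+d2*t[1]; return (a+b)/2,np.linalg.norm(a-b)
E
python3 - <<'E'
from h import *
t=load('top0.png');s=load('scene0.png')
f1=lambda x,y:(170+(x+.5)/5-.5,160+(y+.5)/5-.5); f2=lambda x,y:(180+(x+.5)/5-.5,185+(y+.5)/5-.5)
for n,a,b in(('button',(532,388),(574,160)),('knobtop',(222,218),(247,183)),('screwNearR',(601,467),(668,185)),('screwNearL',(93,398),(281,368)),('screwFarL',(139,153),(108,266))):
    P,e=tri(t,f1(*a),s,f2(*b)); print(n,P.round(4),'gap',round(e,4),'mach',M(P).round(1))
for n,p in(('corner outer',(-8,8)),('corner',(-15,15)),('end',(-61.5-7.,15)),('cornA',(35,-140)),('cornB',(-115,-140)),('cornC',(-115,140)),('cornD',(35,140))):
    P=W(*p,79.5);u=proj(t,P);v=proj(s,P);print(n,P.round(4),'crop1',[round((u[0]-170)*5),round((u[1]-160)*5)],'crop2',[round((v[0]-180)*5),round((v[1]-185)*5)])
E
```

```text
button [0.4643 0.0852 0.0936] gap 0.0025 mach [-73.3 -95.   93.6]
knobtop [0.5424 0.2425 0.1168] gap 0.0014 mach [-12.5  69.7 116.8]
screwNearR [0.4285 0.05   0.0766] gap 0.0014 mach [-105.2 -133.8   76.6]
screwNearL [0.4564 0.3095 0.0773] gap 0.0006 mach [-105.2  127.1   77.3]
screwFarL [0.5862 0.2951 0.0784] gap 0.0003 mach [ 25.4 126.7  78.4]
corner outer [0.5403 0.1806 0.0795] crop1 [351, 242] crop2 [337, 205]
corner [0.5341 0.1883 0.0795] crop1 [336, 254] crop2 [335, 214]
end [0.4809 0.1941 0.0795] crop1 [319, 355] crop2 [407, 250]
cornA [0.5671 0.0289 0.0795] crop1 [648, 199] crop2 [485, 96]
cornB [0.418  0.045  0.0795] crop1 [609, 486] crop2 [687, 180]
cornC [0.4481 0.3233 0.0795] crop1 [62, 411] crop2 [270, 381]
cornD [0.5972 0.3072 0.0795] crop1 [115, 130] crop2 [71, 265]
```

The screws at y ±130 show the origin is 3.4 mm too far in +y, because the mask leaked onto the paper. Corrected, the knob is at y≈73 and the button at about (-73,-92). First move: turn the tool by -63° so that tool x is machine y and tool y is machine x, and shut the fingers.

```bash
sed -i 's/^def W/O=O-.0034*ay\ndef W/' h.py
cat >> h.py <<'E'
def go(x,y,z):
    s=arm.state(); Q=R.from_quat(s['eef_rot']); d=W(x,y,z)-s['ee_pos']
    e=Q.inv()*R.from_matrix(np.c_[np.r_[ay,0],np.r_[ax,0],[0,0,-1]])
    print('t',round(s['t'],2),'tcp mach',M(s['ee_pos']).round(1),'F mach',np.r_[s['ft_force'][:2]@ax,s['ft_force'][:2]@ay,s['ft_force'][2]].round(2),'w',round(s['gripper_width'],3))
    print('units to go',(Q.inv().apply(d)/.5).round(4),'turn',(e.as_rotvec(degrees=True)/6).round(3))
E
python3 -m creep '[[0,0,0,0,0,-1,1],[0,0,0,0,0,-1,1],[0,0,0,0,0,-1,1],[0,0,0,0,0,-1,1],[0,0,0,0,0,-1,1],[0,0,0,0,0,-1,1],[0,0,0,0,0,-1,1],[0,0,0,0,0,-1,1],[0,0,0,0,0,-1,1],[0,0,0,0,0,-1,1],[0,0,0,0,0,-0.52,1],[0,0,0,0,0,0,1]]' 20
python3 - <<'E'
from h import *
print(O, M([0.5,-0.35,.2]))
go(*M([0.5,-0.35,.2])); go(-15,115,160)
E
```

```text
t: 1.3
ee_pos: [0.238, -0.6313, 0.2221]
eef_rot: [0.744, 0.668, 0.0, -0.0]
ft_force: [-0.6, 0.4, 0.4]
gripper_width: 0.007
[0.54700421 0.16842742] [   8.8971899  -520.47788159  200.        ]
t 1.3 tcp mach [-221.4 -828.3  222.1] F mach [-0.68  0.31  0.42] w 0.007
units to go [0.6158 0.4601 0.0447] turn [-0.003 -0.009 -0.006]
t 1.3 tcp mach [-221.4 -828.3  222.1] F mach [-0.68  0.31  0.42] w 0.007
units to go [1.8866 0.4116 0.126 ] turn [-0.003 -0.009 -0.006]
```

```bash
python3 -m creep '[[0.04,0.04,0,0,0,0,1],[0.068,0.052,0,0,0,0,1],[0.068,0.052,0,0,0,0,1],[0.068,0.052,0,0,0,0,1],[0.068,0.052,0,0,0,0,1],[0.068,0.052,0,0,0,0,1],[0.068,0.052,0,0,0,0,1],[0.068,0.052,0,0,0,0,1],[0.08,0.04,0,0,0,0,1],[0.09,0,0,0,0,0,1],[0.09,0,0,0,0,0,1],[0.09,0,0,0,0,0,1]]'
python3 -m creep '[[0.09,0,0,0,0,0,1],[0.09,0,0,0,0,0,1],[0.09,0,0,0,0,0,1],[0.09,0,0,0,0,0,1],[0.09,0,0,0,0,0,1],[0.09,0,0,0,0,0,1],[0.09,0,0,0,0,0,1],[0.06,0,0,0,0,0,1],[0.04,0,0,0,0,0,1],[0,0,0,0,0,0,1],[0,0,0,0,0,0,1]]'
python3 -c "
from h import *
go(-15,115,160)"
```

```text
t: 2.5
ee_pos: [0.5058, -0.2232, 0.2224]
eef_rot: [0.745, 0.667, -0.0, -0.0]
ft_force: [0.7, 0.5, -0.6]
gripper_width: 0.004
t: 3.6
ee_pos: [0.5451, 0.1371, 0.2223]
eef_rot: [0.745, 0.668, -0.0, 0.0]
ft_force: [0.0, 0.1, -0.9]
gripper_width: 0.005
t 3.6 tcp mach [  1.5 -31.3 222.3] F mach [ 0.01  0.11 -0.92] w 0.005
units to go [ 0.2927 -0.0334  0.1245] turn [-0.005  0.008 -0.014]
```

```bash
python3 -m creep '[[0.05,-0.01,0,0,0,0,1],[0.08,-0.013,0,0,0,0,1],[0.08,-0.01,0,0,0,0,1],[0.06,0,0,0,0,0,1],[0.023,0,0.02,0,0,0,1],[0,0,0.06,0,0,0,1],[0,0,0.06,0,0,0,1],[0,0,0.06,0,0,0,1],[0,0,0.04,0,0,0,1],[0,0,0,0,0,0,1],[0,0,0,0,0,0,1]]'
python3 - <<'E'
from h import *
go(-15,115,90)
a=snap('top','t1.png');b=snap('scene','s1.png')
cv2.imwrite('pics/pair1.png',np.hstack([cv2.resize(a['img'][165:265,165:285],(480,400)),cv2.resize(b['img'][170:270,190:270],(320,400))])[:,:,::-1])
E
```

```text
t: 4.7
ee_pos: [0.5452, 0.2832, 0.1024]
eef_rot: [0.745, 0.667, -0.001, 0.0]
ft_force: [0.3, 0.9, 0.2]
gripper_width: 0.004
t 4.7 tcp mach [-14.1 113.9 102.4] F mach [0.2  0.93 0.24] w 0.004
units to go [ 0.0022 -0.0019  0.0249] turn [-0.004  0.013 -0.03 ]
```

View pics/pair1.png

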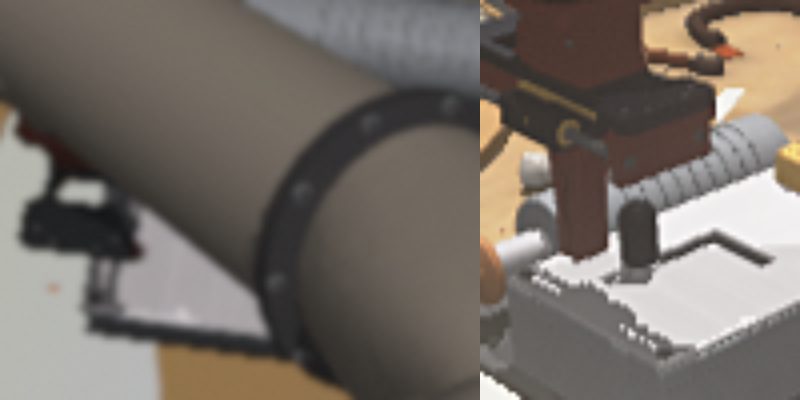

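The fingers stand beyond the knob, in line with the slot and clear of the plate. Next I'll lower and push along -y.

```bash
python3 -m creep '[[0,0,0.012,0,0,0,1],[0,-0.002,0.012,0,0,0,1],[-0.01,0,0,0,0,0,1],[-0.014,0,0,0,0,0,1],[-0.014,0,0,0,0,0,1],[-0.014,0,0,0,0,0,1],[-0.014,0,0,0,0,0,1],[-0.014,0,0,0,0,0,1],[-0.014,0,0,0,0,0,1],[-0.014,0,0,0,0,0,1],[0,0,0,0,0,0,1]]'
python3 -c "
from h import *
go(-15,37,90)"
```

```text
t: 5.9
ee_pos: [0.538, 0.2301, 0.0906]
eef_rot: [0.745, 0.667, -0.0, 0.0]
ft_force: [-0.9, -0.5, 0.3]
gripper_width: 0.008
t 5.9 tcp mach [-15.6  60.3  90.6] F mach [-0.89 -0.55  0.25] w 0.008
units to go [-0.0466  0.0013  0.0012] turn [-0.001  0.01  -0.021]
```

```bash
python3 -m creep '[[-0.01,0,0,0,0,0,1],[-0.01,0,0,0,0,0,1],[-0.01,0,0,0,0,0,1],[-0.008,0,0,0,0,0,1],[-0.004,0,0,0,0,0,1],[0,0,0,0,0,0,1]]'
python3 -c "
from h import *
go(-15,37,90);snap('scene','s2.png')"
python3 -m creep '[[-0.004,0,0,0,0,0,1],[0,0,0,0,0,0,1]]'
python3 - <<'E'
from h import *
go(-15,37,90)
b=snap('scene','s3.png')
cv2.imwrite('pics/s3c.png',cv2.resize(b['img'][185:285,190:320],(780,600),interpolation=cv2.INTER_CUBIC)[:,:,::-1])
E
```

```text
t: 6.5
ee_pos: [0.5356, 0.2102, 0.0906]
eef_rot: [0.745, 0.668, -0.0, 0.0]
ft_force: [-0.0, -0.0, -0.0]
gripper_width: 0.01
t 6.5 tcp mach [-15.8  40.3  90.6] F mach [-0.01 -0.04 -0.03] w 0.01
units to go [-0.0066  0.0016  0.0013] turn [-0.001  0.004 -0.013]
t: 6.75
ee_pos: [0.5354, 0.2086, 0.0906]
eef_rot: [0.744, 0.668, -0.0, 0.0]
ft_force: [0.9, -0.1, -0.1]
gripper_width: 0.005
t 6.75 tcp mach [-15.9  38.7  90.6] F mach [ 0.94  0.04 -0.1 ] w 0.005
units to go [-0.0033  0.0017  0.0012] turn [-0.001  0.002 -0.008]
```

View pics/s3c.png

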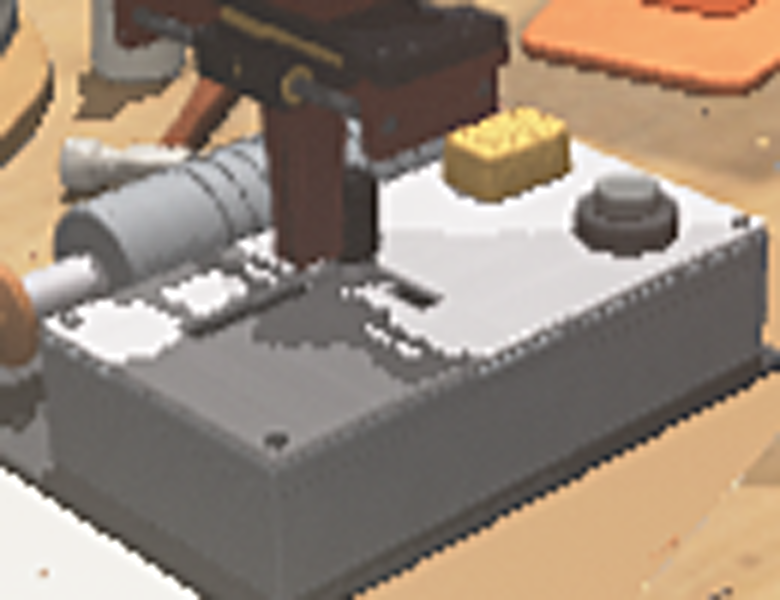

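The knob stands against the finger near the corner, with no end contact yet. I'll creep on until the force rises.

```bash
for i in 1 2; do python3 -m creep '[[-0.003,0,0,0,0,0,1],[0,0,0,0,0,0,1]]' >/dev/null
python3 -c "
from h import *
go(-15,37,90)"; done
```

```text
t 7.0 tcp mach [-15.8  37.3  90.6] F mach [-0.57 -0.33 -0.02] w 0.003
units to go [-0.0006  0.0017  0.0013] turn [ 0.    -0.001 -0.009]
t 7.2 tcp mach [-15.8  36.7  91. ] F mach [0.07 2.04 0.65] w 0.005
units to go [0.0005 0.0015 0.002 ] turn [ 0.006 -0.014 -0.003]
```

```bash
python3 -m creep '[[-0.003,0,0,0,0,0,1],[0,0,0,0,0,0,1]]' >/dev/null
python3 -c "
from h import *
go(-15,37,90)"
```

```text
t 7.4 tcp mach [-15.7  36.3  91.3] F mach [-1.03  5.56  2.07] w 0.003
units to go [0.0015 0.0013 0.0027] turn [ 0.012 -0.028  0.002]
```

The knob is against the corner wall (5.6 N). I'll back off and slide round to the +x side at the same height.

```bash
python3 -m creep '[[0.012,0,0,0,0,0,1],[0.012,0.01,0,0,0,0,1],[0,0.03,0,0,0,0,1],[0,0.03,0,0,0,0,1],[-0.02,0,0.002,0,0,0,1],[-0.03,0,0,0,0,0,1],[-0.012,0,0,0,0,0,1],[0,0,0,0,0,0,1]]'
python3 -c "
from h import *
go(19,15,90)"
```

```text
t: 8.2
ee_pos: [0.5671, 0.1793, 0.0894]
eef_rot: [0.745, 0.667, -0.001, 0.0]
ft_force: [0.2, -0.6, -0.0]
gripper_width: 0.006
t 8.2 tcp mach [18.8 12.9 89.4] F mach [ 0.26 -0.62 -0.02] w 0.006
units to go [ 0.0041  0.0003 -0.0011] turn [-0.006  0.016 -0.028]
```

```bash
python3 -m creep '[[0.003,0,0,0,0,0,1],[0,-0.01,0,0,0,0,1],[0,-0.012,0,0,0,0,1],[0,-0.012,0,0,0,0,1],[0,-0.012,0,0,0,0,1],[0,-0.012,0,0,0,0,1],[0,-0.012,0,0,0,0,1],[0,-0.012,0,0,0,0,1],[0,-0.008,0,0,0,0,1],[0,0,0,0,0,0,1]]'
python3 - <<'E'
from h import *
go(-36,15,90)
b=snap('scene','s4.png')
cv2.imwrite('pics/s4c.png',cv2.resize(b['img'][185:285,190:320],(780,600),interpolation=cv2.INTER_CUBIC)[:,:,::-1])
E
```

```text
t: 9.2
ee_pos: [0.5224, 0.188, 0.0896]
eef_rot: [0.744, 0.668, -0.0, -0.0]
ft_force: [-0.3, 0.9, -0.5]
gripper_width: 0.009
t 9.2 tcp mach [-26.6  16.9  89.6] F mach [-0.35  0.85 -0.46] w 0.009
units to go [-0.0037 -0.0188 -0.0007] turn [-0.004  0.003 -0.003]
```

View pics/s4c.png

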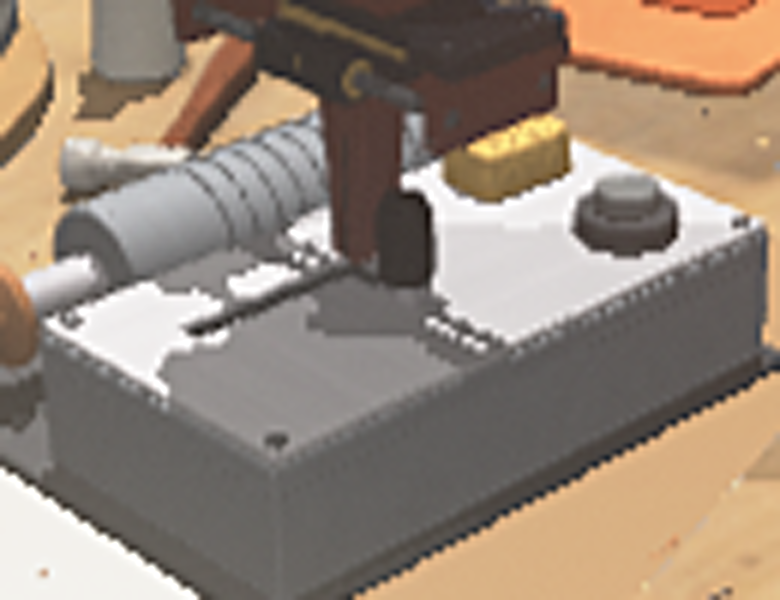

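The knob has turned the corner and is moving down the short leg. I'll carry on to the end stop.

```bash
python3 -m creep '[[-0.002,-0.006,0,0,0,0,1],[0,-0.006,0,0,0,0,1],[0,0,0,0,0,0,1]]' >/dev/null
python3 -c "
from h import *
go(-36,15,90)"
for i in 1 2 3; do python3 -m creep '[[0,-0.004,0,0,0,0,1],[0,0,0,0,0,0,1]]' >/dev/null
python3 -c "
from h import *
go(-36,15,90)"; done
```

```text
t 9.55 tcp mach [-32.2  15.9  89.7] F mach [-0.31  0.92  0.29] w 0.007
units to go [-0.0018 -0.0077 -0.0007] turn [-0.001 -0.    -0.006]
t 9.75 tcp mach [-34.   15.9  89.7] F mach [-0.79  0.15  0.09] w 0.006
units to go [-0.0018 -0.004  -0.0007] turn [-0.    -0.    -0.007]
t 9.95 tcp mach [-36.1  15.9  89.6] F mach [-0.01 -0.29  0.67] w 0.003
units to go [-0.0018  0.0002 -0.0007] turn [-0.001  0.    -0.007]
t 10.15 tcp mach [-38.1  15.9  89.6] F mach [0.5  0.57 0.23] w 0.01
units to go [-0.0018  0.0043 -0.0007] turn [-0.002  0.    -0.006]
```

```bash

for i in 1 2 3; do python3 -m creep '[[0,-0.003,0,0,0,0,1],[0,0,0,0,0,0,1]]' >/dev/null
python3 -c "
from h import *
go(-36,15,90)"; done
```

```text
t 10.35 tcp mach [-39.5  15.9  89.7] F mach [ 0.71  1.19 -0.05] w 0.004
units to go [-0.0018  0.0071 -0.0007] turn [-0.001  0.    -0.007]
t 10.55 tcp mach [-41.   15.9  89.7] F mach [0.43 0.42 1.05] w 0.004
units to go [-0.0018  0.01   -0.0007] turn [-0.     0.    -0.006]
t 10.75 tcp mach [-41.6  15.9  90. ] F mach [2.59 0.65 1.05] w 0.002
units to go [-0.0018  0.0112  0.    ] turn [ 0.014 -0.004 -0.011]
```

```bash

for i in 1 2; do python3 -m creep '[[0,-0.003,0,0,0,0,1],[0,0,0,0,0,0,1],[0,0,0,0,0,0,1]]' >/dev/null
python3 -c "
from h import *
go(-36,15,90)"; done
python3 - <<'E'
from h import *
b=snap('scene','s5.png')
cv2.imwrite('pics/s5c.png',cv2.resize(b['img'][185:285,190:320],(780,600),interpolation=cv2.INTER_CUBIC)[:,:,::-1])
E
```

```text
t 11.05 tcp mach [-42.1  16.   90.4] F mach [ 5.18 -0.17  2.07] w 0.008
units to go [-0.002   0.0121  0.0008] turn [ 0.03  -0.01  -0.015]
t 11.35 tcp mach [-42.4  16.1  90.7] F mach [8.3  0.06 1.79] w 0.009
units to go [-0.0021  0.0129  0.0014] turn [ 0.048 -0.016 -0.018]
```

View pics/s5c.png

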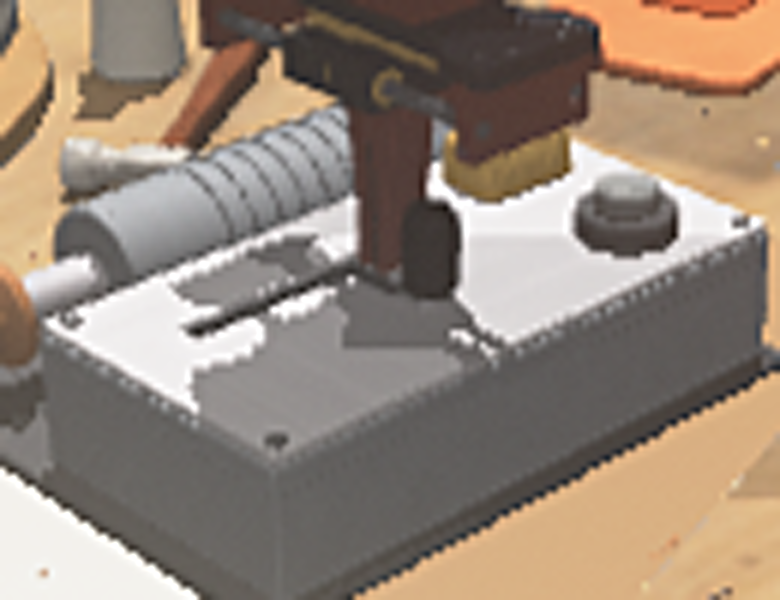

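The knob looks home, with a firm 8 N stop. I'll back off, lift, and check with the arm's shadow out of the way before touching the button.

```bash
python3 -m creep '[[0,0.02,0,0,0,0,1],[0,0.02,0,0,0,0,1],[0,0,-0.06,0,0,0,1],[0,0,-0.08,0,0,0,1],[-0.04,0,-0.03,0,0,0,1],[-0.08,-0.04,0,0,0,0,1],[-0.08,-0.05,0,0,0,0,1],[-0.01,-0.01,0,0,0,0,1],[0,0,0,0,0,0,1]]'
python3 - <<'E'
from h import *
go(-73,-92,110)
b=snap('scene','s6.png')
im=cv2.resize(b['img'][185:285,190:320],(780,600),interpolation=cv2.INTER_CUBIC)[:,:,::-1].copy()
for y in (84,124):
    for x in(-61.5,):
        for dy in(-12,0,12):
            u=proj(b,W(x,15,y)+np.r_[dy/1000*np.array([.78,.62]),0]); cv2.circle(im,(int((u[0]+.5-190)*6),int((u[1]+.5-185)*6)),3,(0,0,255),-1)
for n in (-73,-92,95.6),:
    u=proj(b,W(*n)); cv2.circle(im,(int((u[0]+.5-190)*6),int((u[1]+.5-185)*6)),3,(255,0,0),-1)
cv2.imwrite('pics/s6c.png',im)
E
```

```text
t: 12.3
ee_pos: [0.4616, 0.0866, 0.1744]
eef_rot: [0.745, 0.667, -0.001, -0.0]
ft_force: [1.2, 0.2, 0.4]
gripper_width: 0.008
t 12.3 tcp mach [-76.1 -90.5 174.4] F mach [1.14 0.35 0.36] w 0.008
units to go [-0.0028  0.0064  0.1289] turn [-0.011  0.01  -0.029]
```

View pics/s6c.png

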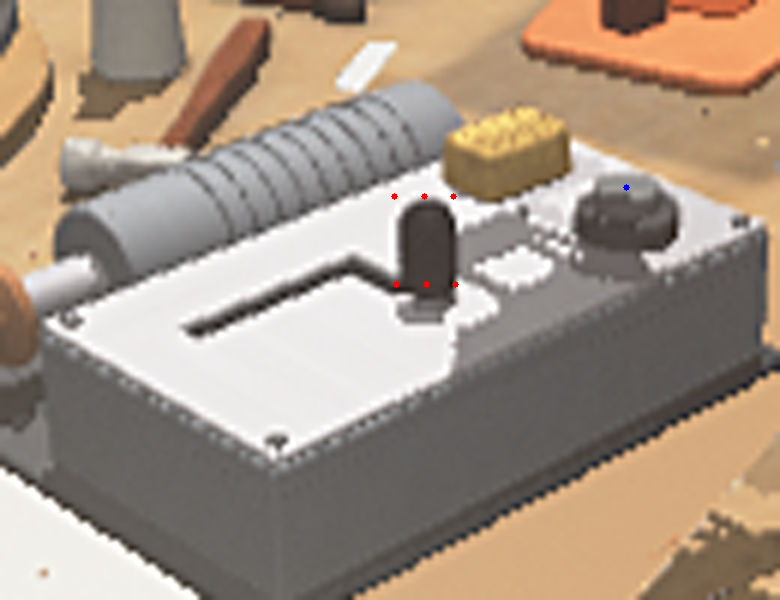

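The knob matches its projected home position, and the wax hasn't moved. Next, the button.

```bash
python3 -m creep '[[-0.002,0.006,0.04,0,0,0,1],[0,0,0.06,0,0,0,1],[0,0,0.03,0,0,0,1],[0,0,0.01,0,0,0,1],[0,0,0,0,0,0,1]]' >/dev/null
python3 -c "
from h import *
go(-73,-92,95)"
for i in 1 2 3; do python3 -m creep '[[0,0,0.004,0,0,0,1],[0,0,0,0,0,0,1]]' >/dev/null
python3 -c "
from h import *
go(-73,-92,95)"; done
```

```text
t 12.85 tcp mach [-72.3 -88.7 104.1] F mach [-0.36 -0.2   1.21] w 0.006
units to go [-0.0066 -0.0013  0.0183] turn [-0.013 -0.007  0.008]
t 13.05 tcp mach [-71.8 -89.5 103.3] F mach [-0.1  -0.19  0.05] w 0.003
units to go [-0.0049 -0.0025  0.0166] turn [ 0.012 -0.005 -0.005]
t 13.25 tcp mach [-71.7 -89.8 101.2] F mach [0.89 1.03 1.78] w 0.005
units to go [-0.0045 -0.0025  0.0124] turn [ 0.016 -0.006 -0.009]
t 13.45 tcp mach [-71.8 -89.8  99. ] F mach [1.08 1.27 3.47] w 0.005
units to go [-0.0045 -0.0025  0.008 ] turn [ 0.014 -0.006 -0.008]
```

```bash

for i in 1 2 3 4; do python3 -m creep '[[0,0,0.003,0,0,0,1],[0,0,0,0,0,0,1]]' >/dev/null
python3 -c "
from h import *
go(-73,-92,95)"; done
```

```text
t 13.65 tcp mach [-71.8 -89.8  97.4] F mach [1.93 1.17 4.47] w 0.008
units to go [-0.0045 -0.0025  0.0048] turn [ 0.013 -0.006 -0.008]
t 13.85 tcp mach [-71.8 -89.8  95.9] F mach [2.12 0.12 3.96] w 0.006
units to go [-0.0045 -0.0024  0.0018] turn [ 0.012 -0.006 -0.008]
t 14.05 tcp mach [-71.7 -89.8  95.6] F mach [-1.66 -0.12 18.88] w 0.008
units to go [-0.0045 -0.0027  0.0011] turn [ 0.015  0.003 -0.009]
t 14.25 tcp mach [-71.5 -89.7  95.3] F mach [-6.11 -2.36 34.2 ] w 0.005
units to go [-0.0046 -0.0029  0.0005] turn [ 0.02   0.011 -0.009]
```

The button bottomed after about 6 mm of travel, then the force jumped to 34 N. Now I'll release straight up, clear away and look.

```bash
python3 -m creep '[[0,0,-0.01,0,0,0,1],[0,0,-0.02,0,0,0,1],[0,0,-0.06,0,0,0,1],[0,0,-0.08,0,0,0,1],[-0.05,0,-0.08,0,0,0,1],[-0.08,0,0,0,0,0,1],[-0.08,0,0,0,0,0,1],[-0.08,0,0,0,0,0,1],[-0.08,0,0,0,0,0,1],[-0.05,0,0,0,0,0,1],[0,0,0,0,0,0,1],[0,0,0,0,0,0,1]]'
python3 - <<'E'
from h import *
a=snap('top','t7.png');b=snap('scene','s7.png')
cv2.imwrite('pics/pair7.png',np.hstack([cv2.resize(a['img'][160:300,150:450],(400,400)),cv2.resize(b['img'][185:285,190:320],(400,400))])[:,:,::-1])
go(-73,-92,95)
E
```

```text
t: 15.45
ee_pos: [0.4416, -0.1219, 0.2171]
eef_rot: [0.745, 0.667, -0.0, -0.001]
ft_force: [0.1, -0.5, -0.1]
gripper_width: 0.003
t 15.55 tcp mach [ -73.1 -298.7  217.4] F mach [-0.65 -0.33  0.66] w 0.007
units to go [0.4132 0.0009 0.2451] turn [-0.01  -0.006  0.01 ]
```

View pics/pair7.png

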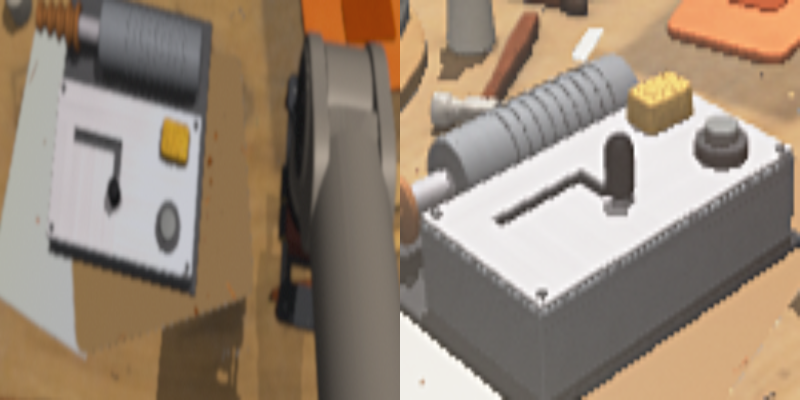

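In both views the knob sits at the end of the short leg, the button is back up, the wax is in place and the arm is clear.

```bash
python3 -c "
from h import *
print(arm.close_job())"
```

```text
the job is handed in; nothing more can be done
None
```

The burnisher is in drive and the start button has been pressed and released. I handed the job in at about 15.6 s of the 51 s allowed; the hand-in reports no verdict.

**What I did:** With the fingers shut, I pushed the knob low along the long leg until it met the corner wall at 5.6 N. I then went round to its other side and pushed it down the short leg to a firm stop at 8.3 N. Only after that did I press the button. It went down about 6 mm at around 4 N, then hit its stop. The last step peaked at 34 N, through the fingertips. I then lifted clear.

**Last checks:** In the final pictures from both cameras, the knob is at the end of the short leg, the button is back up and the wax looks unmoved. The arm is well clear of the machine, and the force reading is down to noise.

**Disagreements:**
- **Machine position:** the first fit was 3.4 mm off sideways, because the colour mask ran onto the white paper. I corrected it from the plate's screws.
- **Button height:** contact came at about 101–102 mm, against 94–96 mm from the pictures, so I pressed by force instead.
- **Other bench items:** I did not measure the tape, spool, bottle or dauber again afterwards. The arm stayed well above them all the way.

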